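# Start the lamp's mounting screw at the bottom of its deep well

## Robot

A 6-joint arm with a two-finger parallel gripper is mounted at the origin on the work surface. World frame = base frame: x ahead of the robot, y to its left, z up, the work surface at z = 0. Lengths are in m, angles in rad, forces in N, time in s.
With the tool pointing down it reaches from about 0.425 to 1.125 m from the base axis. Payload 14.9 kg.
Tool frame: the origin (TCP) lies between the finger pads, 19 mm behind the fingertips; this is the grasp point; z points along the fingers, y is the line along which they close (so a half turn about z gives the same grasp; the last joint's range is limited). The gripper opens to 91 mm and grips with 3 to 60 N. Pads are 32 mm wide; open, the fingers measure 118 mm over their backs; the gripper's body (76 mm by 178 mm) begins 60 mm behind the grasp point.
Start: joints at [1.245, 0.379, 1.734, -0, 1.028, -0.033], TCP at [0.202, 0.67, 0.233] pointing down, gripper open.
Joint ranges: [-2.77, 2.77], [-0.74, 2.19], [0, 2.66], [-1.06, 4.2], [0.31, 2.87], [-3.08, 3.08]. Speed limits (rad/s): [1.89, 1.89, 2.39, 3.14, 3.14, 3.14].

## Interface

Orientations are given as a rotation vector (axis times angle).
In Python, from workcell import ctrl gives the robot as it stands.
- The arm moves only by the tool jog_arm, never from a script. Its argument "steps" is a list of rows, each a list of 3 entries, a list of its own where there are three numbers: the turn, a rotation vector about the tool's x, y, z in units of 10 degrees (1.0 is 10 degrees), then the shift along the tool's x, y, z in cm, then the opening, from 0 (shut) to 1 (fully open). In form: [[[wx, wy, wz], [tx, ty, tz], fingers], ...]. A call has 1 to 12 rows; each row shifts and turns the commanded pose from where the row before left it, along the tool's axes as they then stand; what a row does not reach is not made up. A row lasts 1/8 s, in which the tool goes at most 62.5 mm and 10.7 degrees, less where a joint would pass 70% of its speed; a pose out of reach is approached as far as the arm can. A call is refused whole if a number of a shift passes 6.25 or a number of a turn 1, either way. A call with a gripper value outside its range is refused whole. The fingers move at their own pace and stop on an object; the grip force is fixed at half the most. Time passes only in rows, so rows that do not move let the fingers close. It gives the time, the measured TCP pose, the force, the opening and the grip force at its end, in the units of the state.
- ctrl.get_obs(): the state, without advancing time (a new reading comes with each control period).
- ctrl.read_camera(name): name is "scene" or "top" or "wrist"; returns a dict with "frame" (400x640x3 uint8, red, green, blue), "K" (3x3 intrinsics, pixels), "D" ([k1, k2, p1, p2, k3] as OpenCV has them; the pictures are not rectified), "eye" and "orientation" of the camera in the world. Camera axes: x right, y up, looking along -z (the intrinsics and any distortion apply to the point x, -y, -z); pixel columns grow to the right and rows downward; lengths in m; the calibration is good to about 2 mm. A picture is of the moment at which its call begins. There is no depth.
- ctrl.job_done(): hands the job in; it is judged then, once.
The state is a dict: "t": time; "joint_pos": joint angles; "joint_velocities": joint speeds; "joint_efforts": joint torques, N m; "eef_pos": TCP position; "eef_rot": TCP orientation; "contact_force": force on the tool from outside, world axes, zero at the start; "ft_torque": the same for the moment, N m; "width": finger opening in m; "grasp_force": force on a finger pad.
Only numpy, scipy, OpenCV 4.12 (cv2) and the standard library are available. Lean on these libraries where they do the work, as an engineer would, in place of code of your own. Each camera call takes 0.05 s, during which the arm holds its last target. There are 200 camera calls.

## Task

Fix the desk lamp: take the long hand screw out of the cup of the pen tray, lower it upright into the deep well of the lamp's foot, and by feel, turning it under a light push, let its three pins drop into the thread at the bottom. Then screw it in clockwise until its flange sits flush on the rim of the well, and let go. Never force it (a firm fingertip push is all the thread can stand, or it cross-threads), and leave the other things on the desk where they are.

Things in the scene. Friction and masses are not known exactly. Their poses are not given: they have to be found in the camera images.
- long_screw: Loose hand screw, 125 mm long, 0.11 to 0.18 kg, hanging upright by its flange in the pen tray's cup. Origin: centre of its tip (bottom), z up its axis. From the tip up: steel shank 14 mm in diameter, tapered tip; three pins; guide collar 31 mm in diameter from 66 to 84 mm; flange 46 mm in diameter from 84 to 89 mm; black round knob 30 mm in diameter from 89 to 125 mm.
- pins (a point): On the screw's axis, 13.3 mm above its tip: the height of the centres of its three pins, 5 mm thick round bars 120 degrees apart that reach 15 mm from the axis; one points along +x of this frame.
- seat (a point): Centre of the underside of the screw's flange, 84 mm above the tip; axes as the screw's.
- knob (a point): On the screw's axis, 114 mm above the tip (30 mm above the flange's underside): where to put the TCP to grip the round knob from above, at any yaw.
- lamp: Desk lamp, fixed. Origin on the desk under the well's axis, x towards the column. Grey foot 18 mm thick, 55 mm to either side of the well, 55 mm before and 190 mm behind it; round aluminium boss, 52 mm in diameter, 100 mm tall, holds the well. At +x 155, y -30 mm a column 225 mm tall; its folded arm (195 mm up) points away, out to +x 290, y -150 mm.
- rim (a point): Centre of the well's mouth on the boss's top, 100 mm above the desk, z up. Bore 34 mm, round. Flange underside above the rim: 10 mm while the pins stand on the insert's flat face, 3 mm when they have dropped into its gaps, 0 when screwed home. More than 25 N between screw and lamp (well and insert included) spoils the thread.
- thread (a point): On the well's axis, 63 mm below the rim: flat top face of a brass three-start right-hand insert, with an 18 mm hole for the shank and three gaps for the pins 120 degrees apart. The gaps' angle is hidden, not given by this frame, and new each time. The insert is sprung: it gives 1 mm per 3 N along the axis, up to 9 mm down, 6 mm up, and returns.
- thread_start (a point): On the axis, 70 mm below the rim: floor of the gaps. A gap admits its pin over about 20 degrees of turn; the pins then fall 7 mm. Turning on clockwise (from above) draws the screw down 0.08 mm per degree, with 1.5 mm of play; a hard stop comes about 80 degrees after the first fall. Turned with the pins only partly fallen (less than 6 mm), they jam on the gap's side.
- pen_tray: Aluminium pen tray, fixed; origin on the desk under the axis of its cup, x along the tray. The cup is a round tube 44 mm in diameter (bore 36 mm), 95 mm tall; the tray, 90 mm wide, 20 mm high, with three pens in it, reaches from 25 to 225 mm in +x. Lamp and pen tray may have changed sides.
- cup_rim (a point): Centre of the mouth of the cup, 95 mm above the desk; the screw's flange rests on this rim.
- paperweight_round: Loose glass paperweight, 66 mm in diameter, 45 mm tall; origin under its centre. A bystander.
- paperweight_tall: Loose pointed glass paperweight, 56 mm in diameter, 62 mm tall; origin under its centre. A bystander.
- note_dispenser: Loose white sticky-note dispenser, 90 by 85 mm, 44 mm tall (its note 52 mm); origin under its centre. A bystander.
- eraser: Loose white eraser, 55 by 24 by 13 mm; origin under its centre. A bystander.
Things that resemble listed ones, but are neither listed nor needed, are in the scene too. There is more than one size of the long_screw; the job needs the largest.

How it is judged:
By the outcome, as a careful person would: the job done as asked, in the order asked, and still so for the second after the job is handed in, with the robot touching nothing.
It also fails if it takes over 72 s, if anything falls off the work surface, if the arm or the gripper's body presses on something with over 40 N, if the wrist force passes 120 N, or if a joint passes its speed limit or range.

## Working session

There is one attempt and no reset: what is moved stays moved. The work goes in short steps, Python scripts to look and compute and a tool call to move; the robot and the scene stay as the last step left them, time stands still between calls to the robot, and variables do not carry over. Pictures are saved under pics/ and viewed, at most 10 in all, crops included, and the job is handed in when it is done.

Besides the shell and the picture viewer there is one more tool, called after "Emit:" as a command line: name --argument value ..., lists and objects as JSON in quotes. jog_arm: Moves the arm, as the interface text tells. Its arguments: {"type":"object","properties":{"steps":{"type":"array","items":{"type":"array"}}},"required":["steps"]}

```bash
mkdir -p pics; ls
cat > h.py <<'E'
import numpy as np, cv2
from scipy.spatial.transform import Rotation as R
from workcell import ctrl
def rot(o):
    o=np.array(o,float)
    if o.shape==(3,3): return o
    return R.from_rotvec(o).as_matrix() if o.size==3 else R.from_quat(o).as_matrix()
def ray(c,px):
    p=cv2.undistortPoints(np.array([[px]],float),np.array(c["K"]),np.array(c["D"]))[0,0]
    d=rot(c["orientation"])@np.array([p[0],-p[1],-1.0]); return np.array(c["eye"]),d/np.linalg.norm(d)
def onz(c,px,z):
    e,d=ray(c,px); return e+d*(z-e[2])/d[2]
def proj(c,P):
    q=rot(c["orientation"]).T@(np.array(P)-np.array(c["eye"])); q=np.array([q[0],-q[1],-q[2]])
    return cv2.projectPoints(q[None,None],np.zeros(3),np.zeros(3),np.array(c["K"]),np.array(c["D"]))[0][0,0]
def save(n,f): cv2.imwrite("pics/"+n+".png",f[:,:,::-1])
E
python3 - <<'E'
from h import *
import pickle
o=ctrl.get_obs();print(o)
C={}
for n in("scene","top","wrist"):
    c=ctrl.read_camera(n);C[n]=c;save(n,c["frame"]);print(n,c["eye"],c["orientation"],c["K"],c["D"])
pickle.dump(C,open("c0.pkl","wb"))
E
```

```text
pics
{'t': 0.0, 'joint_pos': array([ 1.24465838e+00,  3.79415008e-01,  1.73479016e+00, -3.40899084e-06,
        1.02850931e+00, -3.32651054e-02]), 'joint_velocities': array([-5.56666865e-04, -1.56139902e-03, -4.30550910e-04, -2.47830129e-06,
        1.86026247e-03, -1.69952272e-03]), 'joint_efforts': array([-1.06567473e-03, -7.63749433e+01, -4.34358287e+01,  6.49823667e-02,
        4.27236187e-02, -5.94050334e-05]), 'eef_pos': array([0.20195181, 0.66983234, 0.23207909]), 'eef_rot': array([-4.58369529e-01, -3.10777364e+00,  1.73449213e-03]), 'contact_force': array([-0.51343064, -0.08893592, -0.19230835]), 'ft_torque': array([-0.04561731, -0.01372469, -0.0065223 ]), 'grasp_force': 0.0, 'width': 0.0911377445344392}
scene [ 0.9018298  -0.58810508  0.53166155] [0.98706956 0.29702308 0.49310136] [[414.52929622   0.         310.54142957]
 [  0.         414.52929622 197.10431783]
 [  0.           0.           1.        ]] [-0.04871726  0.          0.          0.          0.        ]
top [ 0.46072285 -0.01735101  0.80260635] [ 0.09636694 -0.10927566 -1.58232536] [[405.18963094   0.         315.44184101]
 [  0.         405.18963094 202.72208533]
 [  0.           0.           1.        ]] [-0.09413297  0.          0.          0.          0.        ]
wrist [0.13036735 0.6916391  0.38480437] [-0.23204925 -0.17181615  1.27021059] [[350.22359795   0.         317.12379144]
 [  0.         350.22359795 203.14467236]
 [  0.           0.           1.        ]] [0.00411124 0.         0.         0.         0.        ]
```

View pics/scene.png

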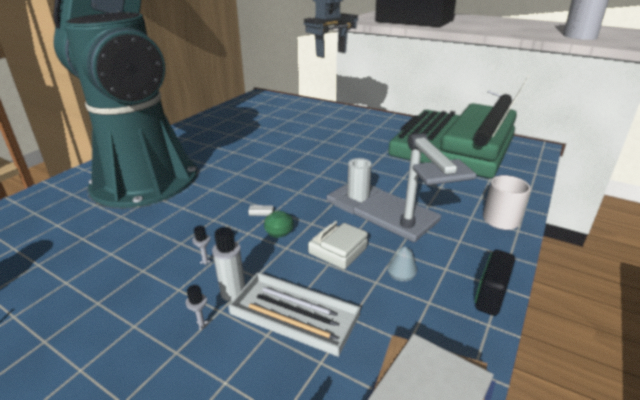

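View pics/top.png

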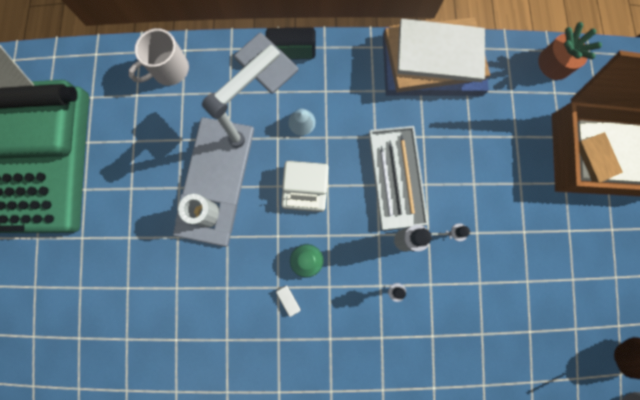

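The scene view shows the screw in the cup (black knob at 227,240), the lamp boss at (360,170) and small decoy screws at (200,235) and (195,297). In the top view the knob is at (419,238), the boss mouth at (198,208) and the decoys at (460,232) and (398,292).

Run:
```python
from h import *
import pickle
C=pickle.load(open("c0.pkl","rb"))
t=C["top"]; g=t["frame"].max(axis=2)
def blob(c,x0,y0,w,th=60):
    g=c["frame"].max(axis=2)[y0-w:y0+w,x0-w:x0+w]; m=(g<th).astype(np.uint8)
    n,l,s,ce=cv2.connectedComponentsWithStats(m)
    for i in range(1,n):
        if s[i,4]>15: print(s[i],ce[i]+[x0-w,y0-w])
blob(t,419,238,18); print(onz(t,(419,238),.136),onz(t,(198,208),.1))
for n,px,w in(("top",(419,238),25),("top",(198,210),30),("scene",(227,255),50),("scene",(360,175),40)):
    f=C[n]["frame"][px[1]-w:px[1]+w,px[0]-w:px[0]+w]; print(n)
    cv2.imwrite(f"pics/k_{n}{px[0]}.png",cv2.resize(f,(390,290) if 0 else (390,390),interpolation=cv2.INTER_CUBIC)[:,:,::-1])
a=[cv2.imread(f"pics/k_{k}.png") for k in("top419","top198","scene227","scene360")]
a=[cv2.resize(x,(295,295)) for x in a]
cv2.imwrite("pics/crops.png",np.vstack([np.hstack(a[:2]),np.hstack(a[2:])]))
```

```text
[ 10  10  19  15 226] [419.51327434 237.15929204]
[ 0.48709629 -0.19399405  0.136     ] [0.54646663 0.18260215 0.1       ]
top
top
scene
scene
```

View pics/crops.png

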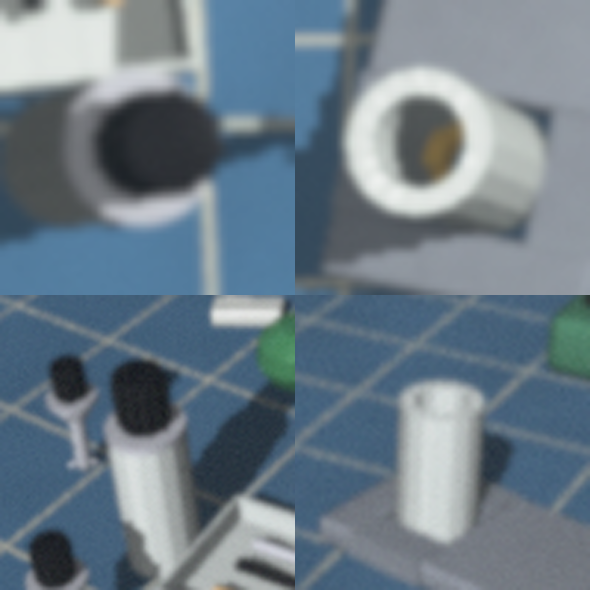

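```bash
cat >> h.py <<'E'
def st(): 
    o=ctrl.get_obs(); return o,np.array(o["eef_pos"]),rot(o["eef_rot"])
def go(P):
    o,p,r=st(); d=r.T@(np.array(P)-p)*100; print("t",round(o["t"],2),"p",p.round(4),"yaw y-axis deg",np.degrees(np.arctan2(r[1,1],r[0,1])).round(2),"z",r[:,2].round(4),"shift cm",d.round(3)," j",np.round(o["joint_pos"],2),"F",o["contact_force"].round(2),"T",o["ft_torque"].round(3),"w",round(o["width"],4),"g",round(o["grasp_force"],1))
E
python3 - <<'E'
from h import *
import pickle
C=pickle.load(open("c0.pkl","rb")); o,p,r=st(); print(r.round(3))
c=C["wrist"]; print("cam in tool",(r.T@(np.array(c["eye"])-p)).round(4)); Rc=rot(c["orientation"]); print("view dir tool",r.T@-Rc[:,2], "x",r.T@Rc[:,0]); print(proj(c,p))
t=C["top"]; K=onz(t,(421.8,237.2),.136); F=onz(t,(418.6,237.8),.1); W=onz(t,(193,208.7),.1); print(K,F,W)
s=C["scene"]; print(proj(s,K),proj(s,F),proj(s,W))
go(W+[0,0,.17])
E
```

```text
[[-0.957  0.289 -0.   ]
 [ 0.289  0.957 -0.001]
 [ 0.    -0.001 -1.   ]]
cam in tool [ 0.0748 -0.     -0.1526]
view dir tool [-2.66354501e-01  4.20477246e-04  9.63875045e-01] x [ 3.54293665e-04  9.99999880e-01 -3.38331700e-04]
[317.00010641 269.16112379]
[ 0.48833159 -0.19875634  0.136     ] [ 0.48888183 -0.20284112  0.1       ] [0.54534237 0.19148767 0.1       ]
[224.35224938 228.82124436] [225.73607971 247.61389037] [359.73625389 162.19508159]
t 0.15 p [0.202  0.6699 0.2322] yaw y-axis deg 73.22 z [-3.e-04 -8.e-04 -1.e+00] shift cm [-46.687 -35.901  -3.748]  j [ 1.24  0.38  1.73  0.    1.03 -0.03] F [ 0.31  0.89 -0.47] T [ 0.005 -0.045 -0.   ] w 0.0908 g 0.0
```

Emit:
jog_arm --steps '[[[0, 0, 0], [0, 0, -3.7], 1], [[0, 0, 0], [-4.2, -3.25, 0], 1], [[0, 0, 0], [-4.2, -3.25, 0], 1], [[0, 0, 0], [-4.2, -3.25, 0], 1], [[0, 0, 0], [-4.2, -3.25, 0], 1], [[0, 0, 0], [-4.2, -3.25, 0], 1], [[0, 0, 0], [-4.2, -3.25, 0], 1], [[0, 0, 0], [-4.2, -3.25, 0], 1], [[0, 0, 0], [-4.2, -3.25, 0], 1], [[0, 0, 0], [-4.2, -3.25, 0], 1], [[0, 0, 0], [-4.2, -3.25, 0], 1], [[0, 0, 0], [-0.5, -0.2, 0], 1]]'

```text
t: 1.65
eef_pos: [0.5158, 0.2322, 0.2696]
eef_rot: [-0.463, -3.107, 0.0]
contact_force: [-0.6, -0.1, 0.4]
width: 0.0911
grasp_force: 0.0
```

Run:
```python
from h import *
import pickle
for i in range(3): c=ctrl.read_camera("wrist")
save("w_boss",c["frame"]); pickle.dump(c,open("wb.pkl","wb"))
print(proj(c,[.5453,.1915,.1])); go([.5453,.1915,.27])
```

```text
[284.20774821 230.24457162]
t 1.8 p [0.5143 0.2347 0.2696] yaw y-axis deg 73.2 z [-4.e-04  0.e+00 -1.e+00] shift cm [-4.219 -3.243 -0.046]  j [ 0.39  0.12  1.99  0.    1.03 -0.89] F [ 0.87 -0.37 -0.92] T [ 0.019 -0.006 -0.03 ] w 0.0911 g 0.0
```

View pics/w_boss.png

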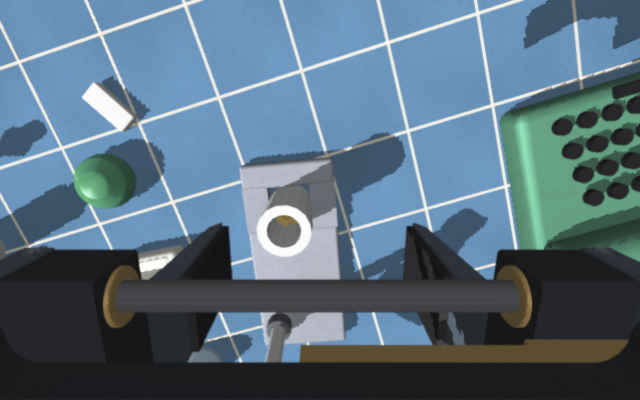

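The wrist view shows the boss mouth ring centred near (285,231), with brass visible down the well, the eraser at (110,107) and the round paperweight at (104,181).

```bash
cat >> h.py <<'E'
def ring(c,u,z,th,w=50,lo=False):
    x,y=[int(round(v)) for v in u]; g=c["frame"].min(axis=2)[y-w:y+w,x-w:x+w]; g=cv2.resize(g,None,fx=4,fy=4,interpolation=cv2.INTER_CUBIC)
    m=((g<th) if lo else (g>th)).astype(np.uint8); cs,h=cv2.findContours(m,cv2.RETR_CCOMP,cv2.CHAIN_APPROX_NONE)
    for k,q in enumerate(cs):
        if len(q)<60: continue
        P=np.array([onz(c,((a+.5)/4-.5+x-w,(b+.5)/4-.5+y-w),z) for a,b in q[:,0]])[:,:2]
        A=np.c_[2*P,np.ones(len(P))]; s=np.linalg.lstsq(A,(P**2).sum(1),rcond=None)[0]; rr=np.sqrt(s[2]+s[0]**2+s[1]**2)
        print(th,"hole" if h[0][k][3]>=0 else "outer",len(q),"c",s[:2].round(4),"dia mm",(2000*rr).round(1),"res mm",(1000*np.std(np.hypot(*(P-s[:2]).T))).round(2))
E
python3 - <<'E'
from h import *
import pickle
c=pickle.load(open("wb.pkl","rb"))
for th in(190,215,235): ring(c,(285,231),.1,th)
t=pickle.load(open("c0.pkl","rb"))["top"]
for th in(170,190,210): ring(t,(195,210),.1,th,30)
E
```

```text
190 outer 518 c [0.5623 0.1511] dia mm 26.7 res mm 6.18
190 outer 668 c [0.5467 0.1898] dia mm 54.4 res mm 0.76
190 hole 384 c [0.5459 0.1905] dia mm 33.9 res mm 0.14
190 outer 121 c [0.4896 0.1655] dia mm 7.6 res mm 0.98
215 outer 143 c [0.5639 0.1421] dia mm 11.0 res mm 2.62
215 outer 602 c [0.5462 0.1904] dia mm 52.7 res mm 0.2
215 hole 389 c [0.5459 0.1905] dia mm 34.5 res mm 0.15
215 outer 66 c [0.4873 0.1648] dia mm 4.6 res mm 0.87
235 outer 598 c [0.5461 0.1905] dia mm 51.7 res mm 0.19
235 hole 401 c [0.5459 0.1905] dia mm 35.2 res mm 0.16
170 outer 407 c [0.5457 0.1848] dia mm 59.6 res mm 4.71
170 hole 208 c [0.5465 0.1899] dia mm 31.7 res mm 1.37
190 outer 356 c [0.5466 0.1894] dia mm 53.5 res mm 2.09
190 hole 220 c [0.5464 0.1906] dia mm 33.9 res mm 0.91
210 outer 321 c [0.5464 0.1914] dia mm 49.5 res mm 0.35
210 hole 234 c [0.5463 0.1912] dia mm 36.3 res mm 0.49
```

Emit:
jog_arm --steps '[[[0, 0, 0], [-4.2, -3.2, 0], 1], [[0, 0, 0], [0, 0, 0], 1], [[0, 0, 0], [0, 0, 0], 1]]'

```text
t: 2.17
eef_pos: [0.5449, 0.1926, 0.2696]
eef_rot: [-0.457, -3.108, 0.0]
contact_force: [-0.9, -0.4, -0.3]
width: 0.0913
grasp_force: 0.0
```

Run:
```python
from h import *
import pickle
c=ctrl.read_camera("wrist"); save("w_boss2",c["frame"]); pickle.dump(c,open("wb2.pkl","wb"))
u=proj(c,[.5453,.1915,.1]); print(u); go([.4885,-.2,.25])
for th in(190,215,235): ring(c,u,.1,th)
```

```text
[315.90066464 189.46126008]
t 2.23 p [0.5448 0.1928 0.2696] yaw y-axis deg 73.29 z [-4.e-04  0.e+00 -1.e+00] shift cm [ -5.905 -39.237   1.963]  j [ 0.3   0.14  1.96  0.    1.04 -0.98] F [-0.26  0.69 -0.42] T [ 0.01  -0.008 -0.024] w 0.0912 g 0.0
190 outer 392 c [0.5634 0.1431] dia mm 21.9 res mm 4.39
190 outer 645 c [0.5464 0.1904] dia mm 53.8 res mm 0.23
190 hole 402 c [0.5458 0.1905] dia mm 33.8 res mm 0.24
190 outer 123 c [0.4933 0.1618] dia mm 8.1 res mm 1.7
215 outer 85 c [0.5709 0.1375] dia mm 6.4 res mm 1.4
215 outer 625 c [0.5461 0.1905] dia mm 52.7 res mm 0.18
215 hole 408 c [0.5458 0.1905] dia mm 34.4 res mm 0.22
235 outer 623 c [0.546  0.1906] dia mm 51.7 res mm 0.18
235 hole 423 c [0.5459 0.1906] dia mm 35.1 res mm 0.18
```

Emit:
jog_arm --steps '[[[0, 0, 0], [-0.8, -4.9, 0], 1], [[0, 0, 0], [-0.8, -4.9, 0], 1], [[0, 0, 0], [-0.8, -4.9, 0], 1], [[0, 0, 0], [-0.7, -4.9, 0], 1], [[0, 0, 0], [-0.7, -4.9, 0], 1], [[0, 0, 0], [-0.7, -4.9, 0], 0.8], [[0, 0, 0], [-0.7, -4.9, 0], 0.8], [[0, 0, 0], [-0.7, -4.9, 0], 0.8], [[0, 0, 0], [0, 0, 0], 0.8], [[0, 0, 0], [0, 0, 0], 0.8]]'

```text
t: 3.48
eef_pos: [0.4889, -0.1996, 0.2696]
eef_rot: [-0.458, -3.108, -0.0]
contact_force: [0.1, -0.6, -0.1]
width: 0.0727
grasp_force: 0.0
```

Run:
```python
from h import *
import pickle
c=ctrl.read_camera("wrist"); save("w_knob",c["frame"]); pickle.dump(c,open("wk.pkl","wb"))
u=proj(c,[.4883,-.2,.136]); print(u); go([.4885,-.2,.25])
for th in(40,55,70): print("knob");ring(c,u,.136,th,50,True)
for th in(130,160,190,215): print("fl");ring(c,u,.1,th,60)
```

```text
[316.15891426 197.71460186]
t 3.52 p [ 0.4891 -0.1993  0.2697] yaw y-axis deg 73.29 z [-1.e-04  3.e-04 -1.e+00] shift cm [ 0.033 -0.08   1.967]  j [-0.43  0.06  2.06  0.    1.03 -1.71] F [ 0.61  0.29 -0.21] T [ 0.071 -0.015  0.053] w 0.0732 g 0.0
knob
40 outer 328 c [ 0.5211 -0.1866] dia mm 23.5 res mm 5.63
40 outer 635 c [ 0.4853 -0.2008] dia mm 26.7 res mm 2.34
knob
55 outer 339 c [ 0.5209 -0.1867] dia mm 24.2 res mm 5.76
55 outer 432 c [ 0.4858 -0.2002] dia mm 30.5 res mm 1.35
knob
70 outer 214 c [ 0.5116 -0.2495] dia mm 14.1 res mm 1.68
70 outer 370 c [ 0.5208 -0.184 ] dia mm 24.5 res mm 5.75
70 outer 120 c [ 0.4808 -0.1711] dia mm 8.0 res mm 1.77
70 outer 460 c [ 0.4859 -0.2004] dia mm 31.2 res mm 1.28
70 outer 95 c [ 0.4759 -0.1736] dia mm 6.1 res mm 1.42
70 outer 94 c [ 0.4826 -0.156 ] dia mm 5.8 res mm 1.28
70 outer 184 c [ 0.4645 -0.1544] dia mm 11.1 res mm 1.52
70 outer 421 c [ 0.4603 -0.174 ] dia mm 24.9 res mm 3.29
70 outer 66 c [ 0.4384 -0.222 ] dia mm 4.2 res mm 0.65
fl
130 outer 4353 c [ 0.5056 -0.1973] dia mm 91.1 res mm 15.12
130 hole 153 c [ 0.49  -0.228] dia mm 11.
[... 193 characters left out ...]
60 outer 183 c [ 0.4844 -0.149 ] dia mm 13.5 res mm 2.22
160 outer 1755 c [ 0.4979 -0.2232] dia mm 70.1 res mm 14.15
160 hole 167 c [ 0.49  -0.228] dia mm 12.5 res mm 1.78
fl
190 outer 334 c [ 0.5378 -0.2071] dia mm 27.3 res mm 6.65
190 outer 1648 c [ 0.5312 -0.1755] dia mm 50.7 res mm 9.39
190 outer 175 c [ 0.4862 -0.1486] dia mm 14.8 res mm 1.7
190 outer 1775 c [ 0.4979 -0.223 ] dia mm 68.9 res mm 14.11
190 hole 178 c [ 0.4901 -0.228 ] dia mm 13.4 res mm 1.8
fl
215 outer 1652 c [ 0.5313 -0.1755] dia mm 50.3 res mm 9.27
215 outer 110 c [ 0.4821 -0.1464] dia mm 8.0 res mm 1.67
215 outer 1794 c [ 0.4981 -0.2229] dia mm 67.7 res mm 14.04
215 hole 187 c [ 0.4902 -0.228 ] dia mm 14.2 res mm 1.81
```

View pics/w_knob.png

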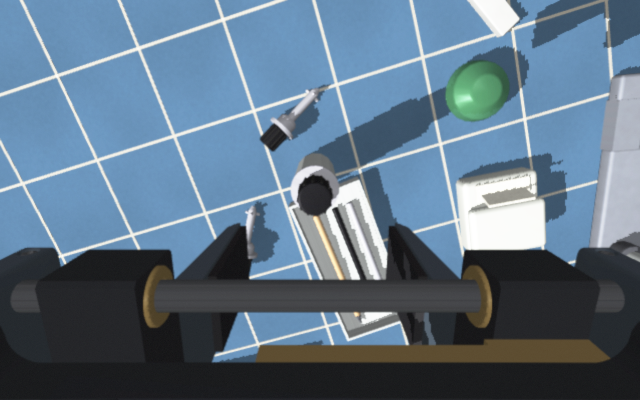

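The wrist view shows the knob top at about (315,197) between the fingers. The decoy standing at (290,120) is clear; the other one, at (252,225), is under the left finger. I'll fit the far arc of the knob and triangulate that decoy.

Run:
```python
from h import *
import pickle
from scipy.optimize import least_squares
c=pickle.load(open("wk.pkl","rb")); C=pickle.load(open("c0.pkl","rb"))
g=cv2.resize(c["frame"].max(axis=2)[150:250,265:365],None,fx=4,fy=4,interpolation=cv2.INTER_CUBIC)
for th in(60,75,90,110):
    n,l,s,ce=cv2.connectedComponentsWithStats((g<th).astype(np.uint8)); k=l[188,200]
    q=max(cv2.findContours((l==k).astype(np.uint8),cv2.RETR_EXTERNAL,cv2.CHAIN_APPROX_NONE)[0],key=len)[:,0]
    uv=(q+.5)/4-.5+[265,150]
    for cut in(197,202):
        w=uv[uv[:,1]>cut]; P=np.array([onz(c,a,.136) for a in w])[:,:2]
        f=lambda v:np.hypot(*(P-v[:2]).T)-v[2]
        r=least_squares(f,[.487,-.2,.015],loss="soft_l1",f_scale=.0003); print(th,cut,len(w),r.x.round(4),"rms",np.sqrt((r.fun**2).mean()).round(5))
t,s=C["top"],C["scene"]
for a,b in(((460.5,232),(200.7,230)),((421.8,237.2),(224.6,230.5))):
    e1,d1=ray(t,a);e2,d2=ray(s,b); m=np.linalg.lstsq(np.c_[d1,-d2],e2-e1,rcond=None)[0]; print("tri",(e1+m[0]*d1).round(3),(e2+m[1]*d2).round(3))
```

```text
60 197 198 [ 0.4899 -0.2014  0.0126] rms 0.00039
60 202 158 [ 0.4902 -0.2015  0.0124] rms 0.00036
75 197 220 [ 0.4895 -0.2017  0.0133] rms 0.00046
75 202 167 [ 0.4897 -0.2018  0.0131] rms 0.00038
90 197 214 [ 0.489  -0.2019  0.0139] rms 0.00043
90 202 169 [ 0.4895 -0.2019  0.0135] rms 0.00036
110 197 211 [ 0.489  -0.2019  0.0142] rms 0.00042
110 202 171 [ 0.4895 -0.202   0.0138] rms 0.00038
tri [ 0.494 -0.252  0.17 ] [ 0.494 -0.252  0.169]
tri [ 0.488 -0.2    0.133] [ 0.489 -0.199  0.133]
```

Run:
```python
from h import *
import pickle
C=pickle.load(open("c0.pkl","rb"))
t,s=C["top"],C["scene"]
for a,b in(((460.5,232),(194,292)),((398,293),(200.7,230))):
    e1,d1=ray(t,a);e2,d2=ray(s,b); m=np.linalg.lstsq(np.c_[d1,-d2],e2-e1,rcond=None)[0]; print("tri",(e1+m[0]*d1).round(3),(e2+m[1]*d2).round(3))
go([.4893,-.2015,.125])
```

```text
tri [ 0.499 -0.288  0.075] [ 0.496 -0.29   0.075]
tri [ 0.393 -0.168  0.079] [ 0.393 -0.168  0.079]
t 3.52 p [ 0.4891 -0.1993  0.2697] yaw y-axis deg 73.29 z [-1.e-04  3.e-04 -1.e+00] shift cm [-0.089 -0.204 14.467]  j [-0.43  0.06  2.06  0.    1.03 -1.71] F [ 0.61  0.29 -0.21] T [ 0.071 -0.015  0.053] w 0.0732 g 0.0
```

Emit:
jog_arm --steps '[[[0, 0, 0], [-0.1, -0.2, 4], 0.6], [[0, 0, 0], [0, 0, 4], 0.6], [[0, 0, 0], [0, 0, 3.5], 0.6], [[0, 0, 0], [0, 0, 2], 0.6], [[0, 0, 0], [0, 0, 0.9], 0.6], [[0, 0, 0], [0, 0, 0], 0.6], [[0, 0, 0], [0, 0, 0], 0.6]]'

```text
t: 4.4
eef_pos: [0.4899, -0.2028, 0.1267]
eef_rot: [0.457, 3.107, -0.001]
contact_force: [0.6, -0.1, 0.8]
width: 0.0547
grasp_force: 0.0
```

Emit:
jog_arm --steps '[[[0, 0, 0], [0, 0, 0], 0], [[0, 0, 0], [0, 0, 0], 0], [[0, 0, 0], [0, 0, 0], 0], [[0, 0, 0], [0, 0, 0], 0], [[0, 0, 0], [0, 0, 0], 0], [[0, 0, 0], [0, 0, 0], 0]]'

```text
t: 5.15
eef_pos: [0.4894, -0.2029, 0.126]
eef_rot: [0.458, 3.108, -0.0]
contact_force: [-1.7, 1.0, 5.9]
width: 0.0292
grasp_force: 30.0
```

Emit:
jog_arm --steps '[[[0, 0, 0], [0, 0, -0.5], 0], [[0, 0, 0], [0, 0, -2], 0], [[0, 0, 0], [0, 0, -3.5], 0], [[0, 0, 0], [0, 0, -4], 0], [[0, 0, 0], [0, 0, -3], 0], [[0, 0, 0], [0, 0, 0], 0], [[0, 0, 0], [0, 0, 0], 0]]'

```text
t: 6.02
eef_pos: [0.4888, -0.2026, 0.2548]
eef_rot: [-0.458, -3.107, -0.0]
contact_force: [-0.3, 0.8, -1.6]
width: 0.0291
grasp_force: 30.0
```

Run:
```python
from h import *
import pickle
c=ctrl.read_camera("scene"); pickle.dump(c,open("s_lift.pkl","wb"))
go([.5459,.1905,.256]); o,p,r=st()
a=proj(c,p+[0,0,.011]);b=proj(c,p-[0,0,.114]);print(a,b)
x0,y0=int(a[0])-50,int(a[1])-20; save("lift",cv2.resize(c["frame"][y0:y0+110,x0:x0+100],None,fx=5,fy=5,interpolation=cv2.INTER_CUBIC)); print(x0,y0)
```

```text
t 6.08 p [ 0.4886 -0.2025  0.2544] yaw y-axis deg 73.22 z [-1.7e-03  8.0e-04 -1.0e+00] shift cm [ 5.86  39.284 -0.135]  j [-0.44  0.08  2.06  0.    1.   -1.71] F [ 0.3   0.38 -0.63] T [ 0.021 -0.013  0.033] w 0.0296 g 30.0
[211.53150481 158.45631364] [222.56055905 227.83723072]
161 138
```

View pics/lift.png

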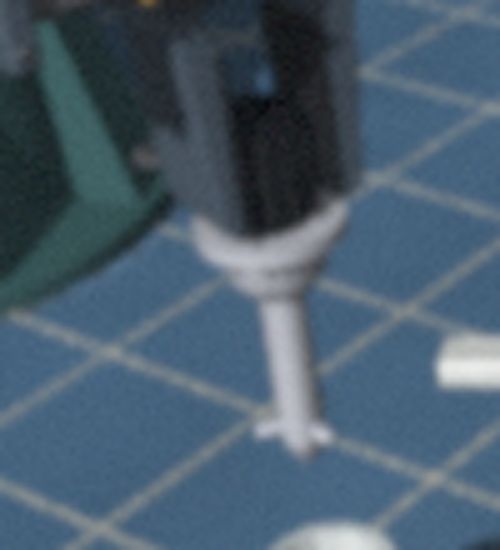

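The crop shows the screw hanging upright in the gripper with its tip at about (221.6,229). I predicted (222.6,228), so the grasp is good. Now I move to the well.

Emit:
jog_arm --steps '[[[0, 0, 0], [0.7, 4.9, 0], 0], [[0, 0, 0], [0.7, 4.9, 0], 0], [[0, 0, 0], [0.7, 4.9, 0], 0], [[0, 0, 0], [0.7, 4.9, 0], 0], [[0, 0, 0], [0.8, 4.9, 0], 0], [[0, 0, 0], [0.8, 4.9, 0], 0], [[0, 0, 0], [0.8, 4.9, 0], 0], [[0, 0, 0], [0.7, 4.9, 0], 0], [[0, 0, -1], [0, 0, 0], 0], [[0, 0, -1], [0, 0, 0], 0], [[0, 0, -1], [0, 0, 0], 0], [[0, 0, -1], [0, 0, 0], 0]]'

```text
t: 7.58
eef_pos: [0.5453, 0.1894, 0.2541]
eef_rot: [0.641, -3.073, 0.0]
contact_force: [1.3, 0.1, -1.8]
width: 0.0294
grasp_force: 30.0
```

Emit:
jog_arm --steps '[[[0, 0, -1], [0, 0, 0], 0], [[0, 0, -1], [0, 0, 0], 0], [[0, 0, 0], [0, 0, 0], 0], [[0, 0, 0], [0, 0, 0], 0]]'

```text
t: 8.07
eef_pos: [0.5456, 0.1894, 0.255]
eef_rot: [1.151, -2.922, -0.0]
contact_force: [0.0, 0.5, -1.3]
width: 0.029
grasp_force: 30.0
```

Run:
```python
from h import *
import pickle
go([.5459,.1905,.206]); o,p,r=st()
for n in("top","scene"):
    c=ctrl.read_camera(n); pickle.dump(c,open("a_"+n+".pkl","wb"))
    b=proj(c,p-[0,0,.114]);m=proj(c,[.5459,.1905,.1]);print(n,b,m)
    if n=="scene": f=c["frame"][60:210,300:420]
save("align",cv2.resize(f,None,fx=4,fy=4,interpolation=cv2.INTER_CUBIC))
```

```text
t 8.07 p [0.5456 0.1894 0.255 ] yaw y-axis deg 133.0 z [-1.2e-03 -3.0e-04 -1.0e+00] shift cm [-0.098  0.058  4.898]  j [ 0.29  0.16  1.97  0.    1.01 -2.03] F [ 0.01  0.54 -1.27] T [ 0.061  0.052 -0.022] w 0.029 g 30.0
top [187.06671784 205.64284136] [193.56124194 208.37766656]
scene [360.23366359 146.20724226] [359.76786854 162.41904914]
```

View pics/align.png

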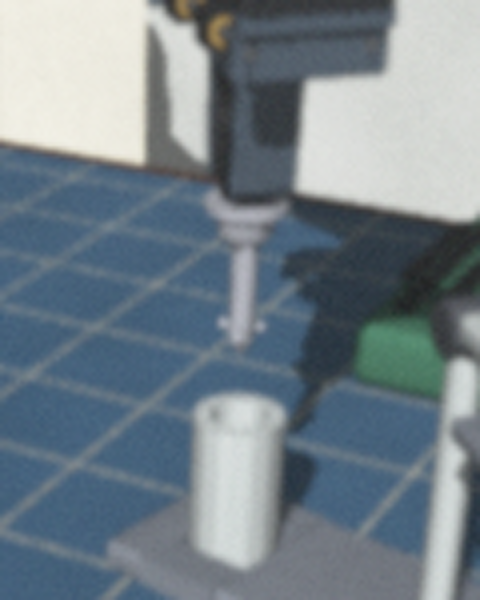

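Emit:
jog_arm --steps '[[[0, 0, 0], [-0.1, 0.06, 2], 0], [[0, 0, 0], [0, 0, 2], 0], [[0, 0, 0], [0, 0, 1], 0], [[0, 0, 0], [0, 0, 0.5], 0], [[0, 0, 0], [0, 0, 0.5], 0], [[0, 0, 0], [0, 0, 0.5], 0], [[0, 0, 0], [0, 0, 0], 0], [[0, 0, 0], [0, 0, 0], 0]]'

```text
t: 9.18
eef_pos: [0.5464, 0.1907, 0.191]
eef_rot: [-1.157, 2.92, -0.0]
contact_force: [-0.0, 0.9, -1.7]
width: 0.0293
grasp_force: 30.0
```

Run:
```python
from h import *
go([.5459,.1905,.151])
```

```text
t 9.18 p [0.5464 0.1907 0.191 ] yaw y-axis deg 133.23 z [ 4.e-04  1.e-04 -1.e+00] shift cm [0.049 0.022 3.998]  j [ 0.3   0.25  2.   -0.    0.89 -2.03] F [-0.02  0.91 -1.67] T [ 0.053  0.07  -0.053] w 0.0293 g 30.0
```

Emit:
jog_arm --steps '[[[0, 0, 0], [0, 0, 1], 0], [[0, 0, 0], [0, 0, 1], 0], [[0, 0, 0], [0, 0, 0.8], 0], [[0, 0, 0], [0, 0, 0.5], 0], [[0, 0, 0], [0, 0, 0.5], 0], [[0, 0, 0], [0, 0, 0.2], 0], [[0, 0, 0], [0, 0, 0], 0], [[0, 0, 0], [0, 0, 0], 0]]'

```text
t: 10.18
eef_pos: [0.5464, 0.1907, 0.151]
eef_rot: [-1.157, 2.92, -0.0]
contact_force: [0.0, 0.7, -1.5]
width: 0.0294
grasp_force: 30.0
```

Run:
```python
from h import *
for i in range(3):
    go([.5459,.1905,.141]); ctrl.read_camera("wrist")
```

```text
t 10.18 p [0.5464 0.1907 0.151 ] yaw y-axis deg 133.23 z [ 4.e-04  1.e-04 -1.e+00] shift cm [0.047 0.021 0.996]  j [ 0.3   0.3   2.02 -0.    0.82 -2.03] F [ 0.    0.66 -1.51] T [0.085 0.029 0.014] w 0.0294 g 30.0
t 10.22 p [0.5464 0.1907 0.151 ] yaw y-axis deg 133.23 z [ 3.e-04  1.e-04 -1.e+00] shift cm [0.049 0.021 0.996]  j [ 0.3   0.3   2.02  0.    0.82 -2.03] F [ 0.4   0.59 -1.17] T [ 0.097  0.049 -0.038] w 0.0294 g 30.0
t 10.28 p [0.5464 0.1906 0.151 ] yaw y-axis deg 133.22 z [ 4.e-04  1.e-04 -1.e+00] shift cm [0.045 0.023 0.996]  j [ 0.3   0.3   2.02 -0.    0.82 -2.03] F [ 0.04  0.88 -0.96] T [ 0.066  0.077 -0.022] w 0.0296 g 30.0
```

Emit:
jog_arm --steps '[[[0, 0, 0], [0, 0, 0.2], 0], [[0, 0, 0], [0, 0, 0.2], 0], [[0, 0, 0], [0, 0, 0.2], 0], [[0, 0, 0], [0, 0, 0.2], 0], [[0, 0, 0], [0, 0, 0], 0], [[0, 0, 0], [0, 0, 0], 0]]'

```text
t: 11.08
eef_pos: [0.5463, 0.1906, 0.1428]
eef_rot: [-1.157, 2.921, 0.0]
contact_force: [-0.3, 0.4, -0.9]
width: 0.0297
grasp_force: 30.0
```

Emit:
jog_arm --steps '[[[0, 0, 0], [0, 0, 0.1], 0], [[0, 0, 0], [0, 0, 0.1], 0], [[0, 0, 0], [0, 0, 0], 0], [[0, 0, 0], [0, 0, 0], 0]]'

```text
t: 11.58
eef_pos: [0.5463, 0.1907, 0.1408]
eef_rot: [-1.157, 2.921, 0.0]
contact_force: [-0.2, -0.4, -0.3]
width: 0.0294
grasp_force: 30.0
```

Emit:
jog_arm --steps '[[[0, 0, 0], [0, 0, 0.1], 0], [[0, 0, 0], [0, 0, 0.1], 0], [[0, 0, 0], [0, 0, 0], 0], [[0, 0, 0], [0, 0, 0], 0]]'

```text
t: 12.08
eef_pos: [0.5464, 0.1907, 0.1389]
eef_rot: [-1.157, 2.92, -0.0]
contact_force: [-0.5, 1.0, 4.8]
width: 0.0293
grasp_force: 30.0
```

Run:
```python
from h import *
go([.5459,.1905,.141])
```

```text
t 12.07 p [0.5464 0.1907 0.1389] yaw y-axis deg 133.23 z [ 3.e-04  1.e-04 -1.e+00] shift cm [ 0.051  0.023 -0.206]  j [ 0.3   0.32  2.02 -0.    0.8  -2.03] F [-0.45  0.95  4.81] T [0.131 0.271 0.043] w 0.0293 g 30.0
```

Emit:
jog_arm --steps '[[[0, 0, 0.5], [0, 0, 0], 0], [[0, 0, 0.5], [0, 0, 0], 0], [[0, 0, 0], [0, 0, 0], 0]]'

```text
t: 12.45
eef_pos: [0.5465, 0.1906, 0.1389]
eef_rot: [-0.899, 3.01, -0.0]
contact_force: [0.4, -0.5, 4.2]
width: 0.0294
grasp_force: 30.0
```

Emit:
jog_arm --steps '[[[0, 0, 0.5], [0, 0, 0], 0], [[0, 0, 0.5], [0, 0, 0], 0], [[0, 0, 0], [0, 0, 0], 0]]'

```text
t: 12.82
eef_pos: [0.5461, 0.1906, 0.1386]
eef_rot: [0.636, -3.076, -0.0]
contact_force: [-0.2, -0.2, 1.8]
width: 0.0292
grasp_force: 30.0
```

Emit:
jog_arm --steps '[[[0, 0, 0], [0, 0, 0], 0], [[0, 0, 0], [0, 0, 0], 0]]'

```text
t: 13.08
eef_pos: [0.5461, 0.1906, 0.1386]
eef_rot: [0.635, -3.077, -0.0]
contact_force: [0.2, 0.8, 1.0]
width: 0.0294
grasp_force: 30.0
```

Run:
```python
from h import *
go([.5459,.1905,.1389])
```

```text
t 13.07 p [0.5461 0.1906 0.1386] yaw y-axis deg 113.31 z [-2.e-04 -0.e+00 -1.e+00] shift cm [ 0.027 -0.002 -0.027]  j [ 0.3   0.32  2.02  0.    0.8  -1.68] F [0.21 0.78 1.03] T [ 0.217  0.054 -0.047] w 0.0294 g 30.0
```

Emit:
jog_arm --steps '[[[0, 0, 0.4], [0, 0, 0], 0], [[0, 0, 0], [0, 0, 0], 0], [[0, 0, 0], [0, 0, 0], 0]]'

```text
t: 13.45
eef_pos: [0.5461, 0.1906, 0.1386]
eef_rot: [0.527, -3.097, -0.0]
contact_force: [-0.4, 1.3, -0.8]
width: 0.0294
grasp_force: 30.0
```

Emit:
jog_arm --steps '[[[0, 0, 0.4], [0, 0, 0], 0], [[0, 0, 0], [0, 0, 0.1], 0], [[0, 0, 0], [0, 0, 0.1], 0], [[0, 0, 0], [0, 0, 0], 0], [[0, 0, 0], [0, 0, 0], 0]]'

```text
t: 14.08
eef_pos: [0.5462, 0.1906, 0.1367]
eef_rot: [0.417, -3.114, 0.0]
contact_force: [-0.6, -0.1, -0.8]
width: 0.0294
grasp_force: 30.0
```

Falling freely: 4 mm below the face with no force. I continue to the gap floor.

Emit:
jog_arm --steps '[[[0, 0, 0], [0, 0, 0.1], 0], [[0, 0, 0], [0, 0, 0.1], 0], [[0, 0, 0], [0, 0, 0], 0], [[0, 0, 0], [0, 0, 0], 0]]'

```text
t: 14.58
eef_pos: [0.5463, 0.1906, 0.1348]
eef_rot: [-0.416, 3.114, 0.0]
contact_force: [0.5, 0.6, -0.7]
width: 0.0293
grasp_force: 30.0
```

Emit:
jog_arm --steps '[[[0, 0, 0], [0, 0, 0.1], 0], [[0, 0, 0], [0, 0, 0], 0], [[0, 0, 0], [0, 0, 0], 0]]'

```text
t: 14.95
eef_pos: [0.5463, 0.1907, 0.1338]
eef_rot: [-0.416, 3.114, 0.0]
contact_force: [0.7, -0.5, -0.1]
width: 0.0294
grasp_force: 30.0
```

Emit:
jog_arm --steps '[[[0, 0, 0], [0, 0, 0.1], 0], [[0, 0, 0], [0, 0, 0], 0], [[0, 0, 0], [0, 0, 0], 0]]'

```text
t: 15.32
eef_pos: [0.5464, 0.1907, 0.1329]
eef_rot: [-0.416, 3.114, 0.0]
contact_force: [-0.2, 0.2, 1.5]
width: 0.0297
grasp_force: 30.0
```

Emit:
jog_arm --steps '[[[0, 0, 0.5], [0, 0, 0], 0], [[0, 0, 0.5], [0, 0, 0.03], 0], [[0, 0, 0], [0, 0, 0], 0], [[0, 0, 0], [0, 0, 0], 0]]'

```text
t: 15.82
eef_pos: [0.5464, 0.1906, 0.1325]
eef_rot: [-0.146, 3.138, 0.0]
contact_force: [0.0, -0.3, 2.2]
width: 0.0294
grasp_force: 30.0
```

Run:
```python
from h import *
go([.5459,.1905,.1310])
```

```text
t 15.82 p [0.5464 0.1906 0.1325] yaw y-axis deg 95.33 z [ 2.e-04  0.e+00 -1.e+00] shift cm [ 0.047 -0.008  0.152]  j [ 0.3   0.33  2.02 -0.    0.79 -1.37] F [ 0.04 -0.27  2.15] T [0.047 0.004 0.001] w 0.0294 g 30.0
```

Emit:
jog_arm --steps '[[[0, 0, 0.5], [0, 0, 0.02], 0], [[0, 0, 0.5], [0, 0, 0.02], 0], [[0, 0, 0], [0, 0, 0], 0], [[0, 0, 0], [0, 0, 0], 0]]'

```text
t: 16.32
eef_pos: [0.5463, 0.1906, 0.1321]
eef_rot: [0.127, 3.139, 0.0]
contact_force: [-0.4, 0.4, 2.1]
width: 0.0293
grasp_force: 30.0
```

Run:
```python
from h import *
go([.5459,.1905,.1310])
```

```text
t 16.32 p [0.5463 0.1906 0.1321] yaw y-axis deg 85.37 z [ 1.e-04  1.e-04 -1.e+00] shift cm [ 0.04  -0.018  0.107]  j [ 0.3   0.33  2.02  0.    0.78 -1.19] F [-0.43  0.45  2.14] T [ 0.038  0.007 -0.038] w 0.0293 g 30.0
```

Emit:
jog_arm --steps '[[[0, 0, 0.5], [0, 0, 0.03], 0], [[0, 0, 0.5], [0, 0, 0.03], 0], [[0, 0, 0], [0, 0, 0], 0], [[0, 0, 0], [0, 0, 0], 0]]'

```text
t: 16.82
eef_pos: [0.5463, 0.1906, 0.1314]
eef_rot: [0.4, 3.116, -0.0]
contact_force: [0.5, 0.5, 3.4]
width: 0.0293
grasp_force: 30.0
```

Run:
```python
from h import *
go([.5459,.1905,.1310])
```

```text
t 16.82 p [0.5463 0.1906 0.1314] yaw y-axis deg 75.38 z [ 0. -0. -1.] shift cm [ 0.033 -0.021  0.044]  j [ 0.3   0.33  2.02 -0.    0.78 -1.02] F [0.52 0.46 3.42] T [ 0.005 -0.023 -0.056] w 0.0293 g 30.0
```

Emit:
jog_arm --steps '[[[0, 0, 0.5], [0, 0, 0.02], 0], [[0, 0, 0.5], [0, 0, 0.02], 0], [[0, 0, 0], [0, 0, 0], 0], [[0, 0, 0], [0, 0, 0], 0]]'

```text
t: 17.32
eef_pos: [0.5462, 0.1906, 0.131]
eef_rot: [-0.67, -3.069, 0.0]
contact_force: [-0.2, -0.6, 1.9]
width: 0.0294
grasp_force: 30.0
```

Run:
```python
from h import *
go([.5459,.1905,.1310])
```

```text
t 17.32 p [0.5462 0.1906 0.131 ] yaw y-axis deg 65.38 z [-1.e-04 -0.e+00 -1.e+00] shift cm [ 0.023 -0.023  0.001]  j [ 0.3   0.34  2.02 -0.    0.78 -0.85] F [-0.19 -0.6   1.85] T [-0.032 -0.019  0.026] w 0.0294 g 30.0
```

Emit:
jog_arm --steps '[[[0, 0, 0.5], [0, 0, 0.01], 0], [[0, 0, 0.5], [0, 0, 0.01], 0], [[0, 0, 0], [0, 0, 0], 0], [[0, 0, 0], [0, 0, 0], 0]]'

```text
t: 17.82
eef_pos: [0.5464, 0.1907, 0.131]
eef_rot: [0.934, 2.999, 0.0]
contact_force: [0.4, -0.1, 5.6]
width: 0.0298
grasp_force: 30.0
```

Run:
```python
from h import *
go([.5459,.1905,.1310])
```

```text
t 17.82 p [0.5464 0.1907 0.131 ] yaw y-axis deg 55.4 z [ 2.e-04  1.e-04 -1.e+00] shift cm [ 0.03  -0.041 -0.001]  j [ 0.3   0.34  2.02  0.    0.78 -0.67] F [ 0.37 -0.07  5.6 ] T [-0.066  0.063 -0.031] w 0.0298 g 30.0
```

Emit:
jog_arm --steps '[[[0, 0, 0.5], [0, 0, 0], 0], [[0, 0, 0.5], [0, 0, 0], 0], [[0, 0, 0], [0, 0, 0], 0], [[0, 0, 0], [0, 0, 0], 0]]'

```text
t: 18.32
eef_pos: [0.5464, 0.1906, 0.131]
eef_rot: [1.192, 2.906, 0.0]
contact_force: [0.1, -0.5, 4.7]
width: 0.0292
grasp_force: 30.0
```

Run:
```python
from h import *
go([.5459,.1905,.1310])
```

```text
t 18.32 p [0.5464 0.1906 0.131 ] yaw y-axis deg 45.39 z [ 4.e-04  1.e-04 -1.e+00] shift cm [ 0.027 -0.048  0.001]  j [ 0.3   0.34  2.02 -0.    0.78 -0.5 ] F [ 0.14 -0.48  4.68] T [-0.112  0.018 -0.019] w 0.0292 g 30.0
```

Emit:
jog_arm --steps '[[[0, 0, 0.4], [0, 0, 0], 0], [[0, 0, 0.4], [0, 0, 0], 0], [[0, 0, 0], [0, 0, 0], 0], [[0, 0, 0], [0, 0, 0], 0]]'

```text
t: 18.82
eef_pos: [0.5464, 0.1906, 0.131]
eef_rot: [1.392, 2.816, 0.0]
contact_force: [-1.2, -1.9, 4.7]
width: 0.0292
grasp_force: 30.0
```

Run:
```python
from h import *
go([.5459,.1905,.1310])
```

```text
t 18.82 p [0.5464 0.1906 0.131 ] yaw y-axis deg 37.4 z [ 2.e-04  0.e+00 -1.e+00] shift cm [ 0.017 -0.044 -0.002]  j [ 0.3   0.34  2.02 -0.    0.78 -0.36] F [-1.22 -1.95  4.7 ] T [-0.189  0.085 -0.113] w 0.0292 g 30.0
```

Emit:
jog_arm --steps '[[[0, 0, 0.3], [0, 0, -0.01], 0], [[0, 0, 0], [0, 0, -0.02], 0], [[0, 0, 0], [0, 0, 0], 0], [[0, 0, 0], [0, 0, 0], 0]]'

```text
t: 19.32
eef_pos: [0.5462, 0.1906, 0.131]
eef_rot: [-1.468, -2.778, 0.0]
contact_force: [1.4, -1.0, 0.2]
width: 0.0294
grasp_force: 30.0
```

Run:
```python
from h import *
go([.5459,.1905,.1310])
```

```text
t 19.32 p [0.5462 0.1906 0.131 ] yaw y-axis deg 34.29 z [-1.e-04 -1.e-04 -1.e+00] shift cm [ 0.014 -0.031  0.002]  j [ 0.3   0.34  2.02 -0.    0.78 -0.3 ] F [ 1.43 -0.98  0.2 ] T [-0.161 -0.278 -0.001] w 0.0294 g 30.0
```

Emit:
jog_arm --steps '[[[0, 0, 0], [0, 0, -0.02], 0], [[0, 0, 0], [0, 0, 0], 0], [[0, 0, 0], [0, 0, 0], 0]]'

```text
t: 19.7
eef_pos: [0.546, 0.1906, 0.1311]
eef_rot: [-1.469, -2.776, 0.001]
contact_force: [0.3, -0.8, -2.7]
width: 0.0294
grasp_force: 30.0
```

Run:
```python
from h import *
go([.5459,.1905,.1310])
```

```text
t 19.7 p [0.546  0.1906 0.1311] yaw y-axis deg 34.23 z [-5.e-04 -2.e-04 -1.e+00] shift cm [ 0.001 -0.012  0.012]  j [ 0.3   0.34  2.02 -0.    0.78 -0.3 ] F [ 0.31 -0.76 -2.66] T [-0.08  -0.099  0.012] w 0.0294 g 30.0
```

Emit:
jog_arm --steps '[[[0, 0, 0], [0, 0, 0.02], 0], [[0, 0, 0], [0, 0, 0], 0], [[0, 0, 0], [0, 0, 0], 0.45], [[0, 0, 0], [0, 0, 0], 0.45], [[0, 0, 0], [0, 0, 0], 0.45], [[0, 0, 0], [0, 0, 0], 0.45]]'

```text
t: 20.45
eef_pos: [0.5463, 0.1907, 0.1312]
eef_rot: [1.469, 2.777, 0.0]
contact_force: [-0.2, 0.1, -0.5]
width: 0.0409
grasp_force: 0.0
```

Emit:
jog_arm --steps '[[[0, 0, 0], [0, 0, -1], 0.6], [[0, 0, 0], [0, 0, -3], 0.6], [[0, 0, 0], [0, 0, -5], 0.7], [[0, 0, 0], [0, 0, -5], 0.8], [[0, 0, 0], [0, 0, -2], 1], [[0, 0, 0], [0, 0, 0], 1], [[0, 0, 0], [0, 0, 0], 1]]'

```text
t: 21.32
eef_pos: [0.5455, 0.1904, 0.2895]
eef_rot: [-1.469, -2.775, 0.002]
contact_force: [0.7, -1.0, 0.2]
width: 0.0911
grasp_force: 0.0
```

Run:
```python
from h import *
from h import ctrl
c=ctrl.read_camera("scene"); w=ctrl.read_camera("wrist"); go([.5459,.1905,.131])
u=proj(w,[.546,.1906,.12]).astype(int); print(u)
a=cv2.resize(c["frame"][110:210,310:410],(390,390),interpolation=cv2.INTER_CUBIC)
b=cv2.resize(w["frame"][max(0,u[1]-60):u[1]+60,u[0]-60:u[0]+60],(390,390),interpolation=cv2.INTER_CUBIC); save("end",np.hstack([a,b]))
```

```text
t 21.43 p [0.5455 0.1904 0.2894] yaw y-axis deg 34.22 z [-2.5e-03 -8.0e-04 -1.0e+00] shift cm [-0.025  0.076 15.838]  j [ 0.3   0.12  1.95 -0.    1.07 -0.3 ] F [-1.34  0.75 -0.1 ] T [-0.053  0.015  0.019] w 0.0914 g 0.0
[317 189]
```

View pics/end.png

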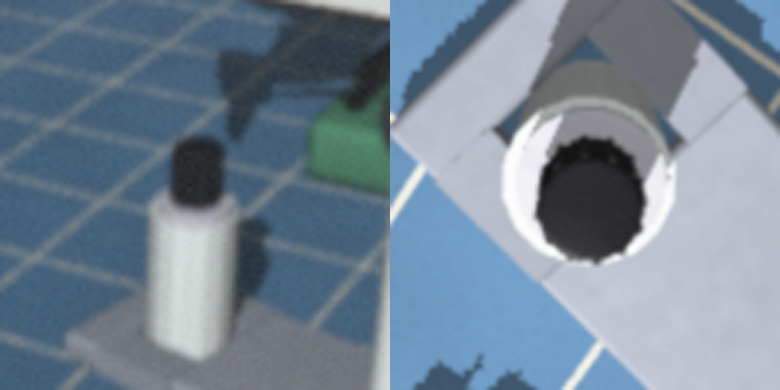

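The image shows the flange sitting flush on the boss all round, with the gripper clear. I turned the screw about 78° past the first fall, and the lift test showed the thread holding. I'm handing in.

```bash
python3 -c "
from workcell import ctrl
print(ctrl.job_done())"
```

```text
the job is handed in; nothing more can be done
None
```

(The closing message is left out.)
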